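# Walk the heavy transformer round to the test fence

## Task

With the fingertips only, walk the heavy grey transformer round on the bench, pushing at its corners in turn, until one of its long sides faces the aluminium fence, and only then push it home so that this side lies flat against the fence along its whole length, not overhanging either end. Do not lift or tip the transformer, do not let it touch the fence while it still stands askew, and leave the other things on the bench where they are. Finish with the hand clear.

Things in the scene. Friction and masses are not known exactly. Their poses are not given: they have to be found in the camera images.
- transformer: heavy grey rectangular block, free on the bench, a black terminal strip along each short end of its top; 0.65 to 0.97 kg. 90 mm along own x, 120 mm along own y, 45 mm high (53 over the terminals). Origin at the centre of its underside, z up. Its long sides are the faces at own x = +45 and -45 mm; either may go to the fence. Starts 50 to 90 degrees askew, in either sense
- fence: fixed aluminium bar 220 mm long, 30 mm high, 25 mm thick, beyond the transformer as seen from the robot, with a low foot plate and posts behind. Origin on the bench at the middle of its working face, which is the plane own x = 0, y = -110 to +110 mm, and looks to own -x, where the transformer starts with its centre 150 to 175 mm away and within 40 mm of the middle
- capacitor: bystander: blue capacitor can standing upright, 35 mm across, 50 mm high, beside the left end of the fence; origin at centre of underside
- meter: bystander: black panel meter lying on its back, 52 mm square, 39 mm high, beside the right end of the fence; origin at centre of underside
- screwdriver: bystander: screwdriver lying to the left of the transformer, about 200 mm long, its own x along it; origin near its middle on the underside
- cutters: bystander: side cutters with orange handles lying to the right of the transformer, 150 mm long along own x, 60 mm wide, 14 mm high; origin near the middle of the underside
- case: bystander: small black plastic case 85 x 60 x 35 mm on the robot's left; origin at centre of underside
- tray: bystander: grey two-part tray 100 x 75 x 25 mm on the robot's right; origin at centre of underside
Mind the look-alikes: they are no part of the job. What is shaped like the fence but green is not meant.

How it is judged (in metres and radians):
At the end, for the whole second after the job is handed in: The transformer stands flat on the bench at rest, a long side against the fence: its centre at most 50 mm from the working face (5 mm gap), that side parallel to the fence within 0.05 rad, and its centre within 50 mm of the middle of the fence, so that no part overhangs an end (x of transformer in the frame of fence between -0.05 and -0.04 m and y of transformer in the frame of fence between -0.05 and 0.05 m and angle between the x axis of transformer and the x axis of fence, either way round below 0.05 rad and height (world z) of transformer below 0.006 m and angle between transformer's own z axis and vertical below 0.05 rad and linear speed of transformer below 0.01 m/s); the robot touches nothing.
It fails at once if the transformer is lifted (more than 12 mm) or tipped (more than 0.15 rad) (height (world z) of transformer above 0.012 m or angle between transformer's own z axis and vertical above 0.15 rad).
It fails at once if the transformer touches the fence while its long sides are more than 0.35 rad (20 degrees) askew to it (contact force between transformer and fence above 0.5 N and angle between the x axis of transformer and the x axis of fence, either way round above 0.35 rad).
It fails at once if another thing on the bench is moved more than 15 mm (distance of any of capacitor, meter, screwdriver, cutters, case, tray from where it was at the start of the episode above 0.015 m).
It also fails if it takes over 67 s, if anything falls off the work surface, if the arm or the gripper's body presses on something with over 40 N, if the wrist force passes 120 N, or if a joint passes its speed limit or range.

## Robot

A 6-joint arm with a two-finger parallel gripper is mounted at the origin on the work surface. World frame = base frame: x ahead of the robot, y to its left, z up, the work surface at z = 0. Lengths are in mm, angles in degrees, forces in N, time in s.
With the tool pointing down it reaches from about 275 to 1000 mm from the base axis. Payload 8.4 kg.
Tool frame: the origin (TCP) lies between the finger pads; the fingertips stand 22 mm ahead of it and the grasp point (between the pads) lies 3 mm ahead of it (robot.nose_length is the distance from the TCP to the fingertips, in mm); z points along the fingers, y is the line along which they close (so a half turn about z gives the same grasp; the last joint's range is limited). The gripper opens to 85 mm and grips with 20 to 120 N. Pads are 22 mm wide; open, the fingers measure 114 mm over their backs; the gripper's body (76 mm by 85 mm) begins 54 mm behind the grasp point. The pads swing forward as they close: fully open they stand 13 mm farther back than shut.
Start: joints at [74.691, 20.225, 93.587, -0, 66.188, -0.138], TCP at [163.571, 603.219, 253.281] pointing down, gripper open.
Joint ranges: [-150.9, 150.9], [-52.94, 120.26], [3.33, 152.33], [-74.26, 254.26], [0, 154.13], [-172.89, 172.89]. Speed limits (degrees/s): [127.2, 127.2, 159.86, 180, 180, 180].

## Interface

Orientations are given as [roll, pitch, yaw] about the fixed x, y, z axes, in that order (R = Rz(yaw) Ry(pitch) Rx(roll)).
In Python, from bench import robot, read_camera, job gives the robot as it stands.
- The arm moves only by the tool drive_tool, never from a script. Its argument "increments" is a list of rows, each an object of numbers: "wx", "wy", "wz": the turn, a rotation vector about the world's x, y, z in units of 90 degrees (1.0 is 90 degrees); "dx", "dy", "dz": the shift along the world's x, y, z in units of 0.4 m (1.0 is 0.4 m); "grip": the opening, from -1 (shut) to 1 (fully open), so that 0 is half open. In form: [{"wx": .., "wy": .., "wz": .., "dx": .., "dy": .., "dz": .., "grip": ..}, ...]. A call has 1 to 8 rows; each row is the pose to reach, as a shift and turn from the pose commanded when the call began; what a row does not reach only later rows make up. A row lasts 1/12 s, in which the tool goes at most 41.7 mm and 7.16 degrees, less where a joint would pass 70% of its speed; a pose out of reach is approached as far as the arm can. A call with a number of a shift or a turn outside -1 to 1 is refused whole. A call with a gripper value outside its range is refused whole. The fingers move at their own pace and stop on an object; "force" is the grip in N (left out, the last holds). Time passes only in rows, so rows that repeat a pose let the fingers close. It gives the time, the measured TCP pose, the force, the opening and the grip force at its end, in the units of the state.
- robot.get_obs(): the state, without advancing time (a new reading comes with each control period).
- read_camera(name): name is "side" or "top" or "wrist"; returns a dict with "color" (480x640x3 uint8, red, green, blue), "fx", "fy", "cx", "cy" (pixels), "R" (3x3) and "t" (3): a world point X has camera coordinates R X + t. Camera axes: x right, y down, z forward; pixel columns grow to the right and rows downward; lengths in mm; the calibration is good to about 2 mm. A picture is of the moment at which its call begins. There is no depth.
- job.finish_job(): hands the job in; it is judged then, once.
The state is a dict: "clock": time; "joint_positions": joint angles; "qvel": joint speeds; "effort": joint torques, N m; "tcp_pos": TCP position; "tcp_rot": TCP orientation; "ft_force": force on the tool from outside, world axes, zero at the start; "moment": the same for the moment, N m; "gripper_width": opening from 0.0 (shut) to 1.0 (fully open); "grasp_force": force on a finger pad.
Only numpy, scipy, OpenCV 4.12 (cv2) and the standard library are available. Lean on these libraries where they do the work, as an engineer would, in place of code of your own. Each camera call takes 0.05 s, during which the arm holds its last target. There are 200 camera calls.

## Working session

There is one attempt and no reset: what is moved stays moved. The work goes in short steps, Python scripts to look and compute and a tool call to move; the robot and the scene stay as the last step left them, time stands still between calls to the robot, and variables do not carry over. Pictures are saved under pics/ and viewed, at most 10 in all, crops included, and the job is handed in when it is done.

Besides the shell and the picture viewer there is one more tool, called after ">>>" by a JSON object that holds its "method" and its "body". drive_tool: Moves the arm, as the interface text tells. Its arguments: {"type":"object","properties":{"increments":{"type":"array","items":{"type":"object","properties":{"wx":{"type":"number","minimum":-1,"maximum":1},"wy":{"type":"number","minimum":-1,"maximum":1},"wz":{"type":"number","minimum":-1,"maximum":1},"dx":{"type":"number","minimum":-1,"maximum":1},"dy":{"type":"number","minimum":-1,"maximum":1},"dz":{"type":"number","minimum":-1,"maximum":1},"grip":{"type":"number"}}}},"force":{"type":"number"}},"required":["increments"]}

```bash
mkdir -p pics; cat > h.py <<'E'
import numpy as np, cv2
from bench import robot, read_camera, job
def snap(name,fn):
    c=read_camera(name); cv2.imwrite(fn,cv2.cvtColor(c["color"],cv2.COLOR_RGB2BGR)); return c
def toworld(c,u,v,z):
    d=np.array([(u-c["cx"])/c["fx"],(v-c["cy"])/c["fy"],1.]); R=np.array(c["R"]);t=np.array(c["t"])
    o=-R.T@t; r=R.T@d; return o+r*(z-o[2])/r[2]
def proj(c,P):
    q=np.array(c["R"])@np.array(P,float)+np.array(c["t"]); return q[0]/q[2]*c["fx"]+c["cx"], q[1]/q[2]*c["fy"]+c["cy"]
E
python3 - <<'E'
from h import *
o=robot.get_obs(); print(o)
for n in("top","side"):
    c=snap(n,f"pics/{n}0.png"); print(n,c["fx"],c["cx"],c["cy"],-np.array(c["R"]).T@c["t"],c["R"])
E
```

```text
{'clock': 0.0, 'joint_positions': array([ 7.46917570e+01,  2.02624948e+01,  9.36266511e+01, -1.06932229e-03,
        6.61870312e+01, -1.39759504e-01]), 'qvel': array([-0.08630552, -0.04489377, -0.00164262, -0.04466494,  0.00075407,
       -0.0066147 ]), 'effort': array([-1.31838322e-03, -6.05245543e+01, -3.42067730e+01,  1.14730792e-04,
        9.04824352e-03, -2.54350192e-05]), 'tcp_pos': array([163.45551703, 602.81600989, 252.57967133]), 'tcp_rot': array([-1.79923821e+02,  7.91895389e-04,  1.64831949e+02]), 'ft_force': array([ 0.80631101,  0.24148527, -0.3055433 ]), 'moment': array([0.00606197, 0.00572126, 0.04604793]), 'grasp_force': 0.0, 'gripper_width': 0.9975788151639001}
top 524.4320153583519 317.556547571261 229.47281826820043 [442.90353059  22.28679194 991.63706067] [[ 0.02530543 -0.99954598  0.01635448]
 [-0.99827522 -0.02613341 -0.05257027]
 [ 0.0529738  -0.01499596 -0.9984833 ]]
side 543.743315293733 313.8910464246612 253.8226927444844 [ 192.64247885 -672.03079459  874.74323654] [[ 0.89789751 -0.44015248 -0.00677216]
 [-0.32744904 -0.65754606 -0.67853541]
 [ 0.29420603  0.61147279 -0.73453648]]
```

View pics/top0.png

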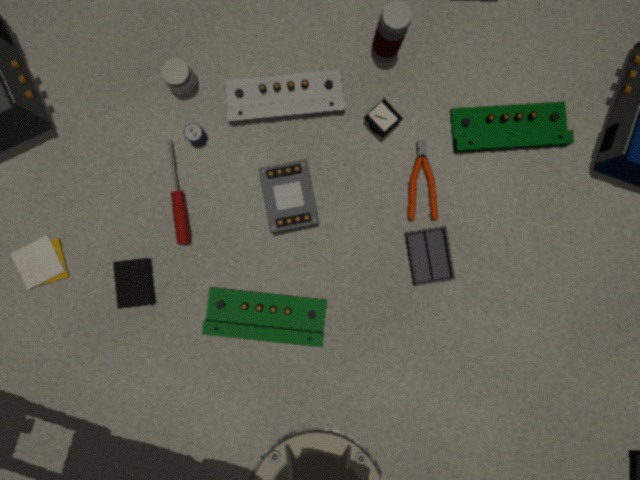

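View pics/side0.png

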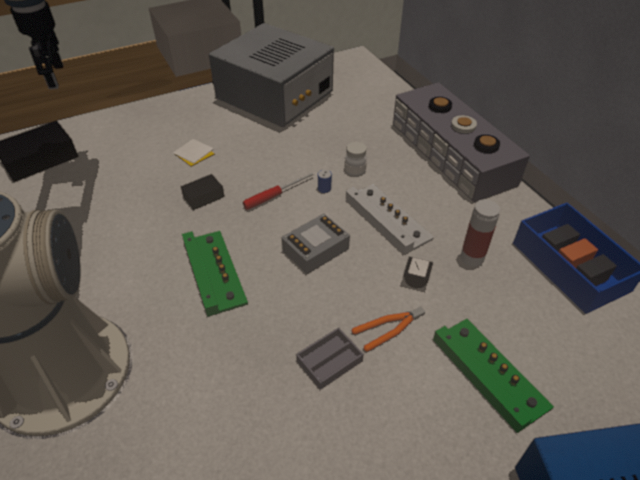

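The top view shows these things:
- **Transformer:** grey block at (289,196).
- **Fence:** white/aluminium bar at (285,97).
- **Fence look-alikes:** green bars at (265,317) and (512,128), rejected by colour.
- **Block look-alikes:** the grey two-part tray at (430,256) and the case at (134,283).

I'll check the choice in a close crop.

```bash
python3 - <<'E'
from h import *
im=cv2.imread("pics/top0.png")[60:260,160:440]
cv2.imwrite("pics/crop0.png",cv2.resize(im,(784,560),interpolation=cv2.INTER_CUBIC))
E
```

```text
(no output)
```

View pics/crop0.png

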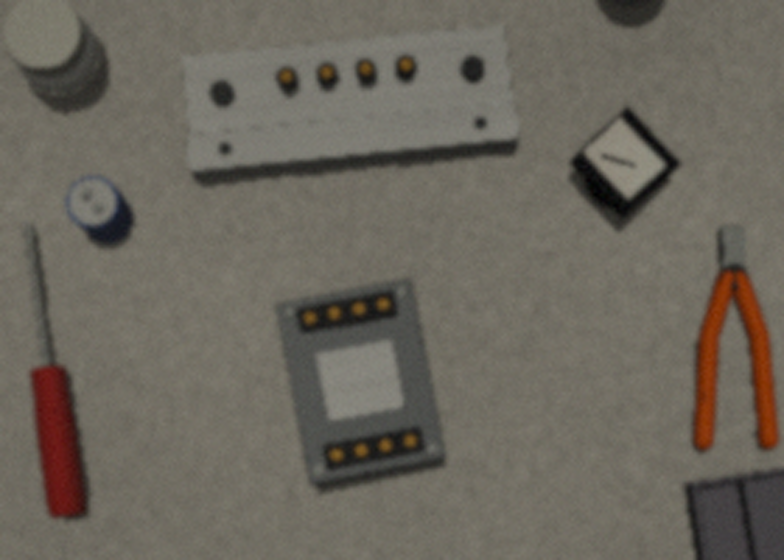

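The crop shows the grey block with two terminal strips. Its top corners are at crop (277,303), (411,281), (442,458) and (313,482). The fence's front top edge runs from (192,172) to (517,143). The choice is confirmed.

```bash
cat >> h.py <<'E'
def full(p): return p[0]/2.8+160-.3,p[1]/2.8+60-.3
def rect(P):
    (cx,cy),(w,h),a=cv2.minAreaRect(np.float32(P)); return cx,cy,w,h,a
def drawbox(img,c,x,y,a,zs=(0,45),col=(0,0,255),hx=45,hy=60):
    for z in zs:
        P=[proj(c,[x+np.cos(a)*i*hx-np.sin(a)*j*hy,y+np.sin(a)*i*hx+np.cos(a)*j*hy,z]) for i,j in((1,1),(1,-1),(-1,-1),(-1,1))]
        cv2.polylines(img,[np.int32(np.round(np.array(P)*16))],True,col,1,cv2.LINE_AA,4)
E
python3 - <<'E'
from h import *
c=read_camera("top")
T=np.array([toworld(c,*full(p),45)[:2] for p in((277,303),(411,281),(442,458),(313,482))]);print(T.round(1),T.mean(0))
print([np.linalg.norm(T[i]-T[i-1]).round(1) for i in range(4)])
d1=T[0]-T[3]+T[1]-T[2]; print("long axis ang",np.degrees(np.arctan2(d1[1],d1[0])))
F=np.array([toworld(c,*full(p),30)[:2] for p in((192,172),(517,143))]);d=F[0]-F[1];print(F.round(1),F.mean(0),np.linalg.norm(d),"fence y ang",np.degrees(np.arctan2(d[1],d[0])))
for n,p,z in(("cap",(97,203),50),("meter",(625,160),39),("drv tip",(30,230),5),("drv mid",(50,368),15),("drv end",(68,517),20),("cut tip",(732,228),8),("cut h1",(705,445),10)):print(n,toworld(c,*full(p),z)[:2].round())
print("case/tray",[toworld(c,*p,z)[:2].round() for p,z in(((134,283),35),((430,256),25))])
E
```

```text
[[602.2 117.9]
 [619.1  31.4]
 [504.4   8.4]
 [486.7  91.1]] [553.07567131  62.18346617]
[np.float64(118.6), np.float64(88.1), np.float64(117.0), np.float64(84.6)]
long axis ang 12.214849717624304
[[690.4 178.2]
 [716.3 -36.4]] [703.33478817  70.911165  ] 216.12923909908457 fence y ang 96.87360689532096
cap [663. 235.]
meter [ 704. -107.]
drv tip [654. 290.]
drv mid [559. 270.]
drv end [461. 253.]
cut tip [ 668. -185.]
cut h1 [ 520. -169.]
case/tray [array([388., 337.]), array([ 451., -201.])]
```

>>> {"method": "drive_tool", "body": {"increments": [{"dx": 0.48,"dy": -0.64,"wz": 0.245,"grip": -1},{"dx": 0.48,"dy": -0.64,"wz": 0.245,"grip": -1},{"dx": 0.48,"dy": -0.64,"wz": 0.245,"grip": -1},{"dx": 0.48,"dy": -0.64,"wz": 0.245,"grip": -1},{"dx": 0.48,"dy": -0.64,"wz": 0.245,"grip": -1},{"dx": 0.48,"dy": -0.64,"wz": 0.245,"grip": -1},{"dx": 0.48,"dy": -0.64,"wz": 0.245,"grip": -1},{"dx": 0.48,"dy": -0.64,"wz": 0.245,"grip": -1}]}}

```text
schema error: expected keys wx, wy, wz, dx, dy, dz, grip
```

>>> {"method": "drive_tool", "body": {"increments": [{"wx": 0,"wy": 0,"wz": 0.245,"dx": 0.48,"dy": -0.64,"dz": 0,"grip": -1},{"wx": 0,"wy": 0,"wz": 0.245,"dx": 0.48,"dy": -0.64,"dz": 0,"grip": -1},{"wx": 0,"wy": 0,"wz": 0.245,"dx": 0.48,"dy": -0.64,"dz": 0,"grip": -1},{"wx": 0,"wy": 0,"wz": 0.245,"dx": 0.48,"dy": -0.64,"dz": 0,"grip": -1},{"wx": 0,"wy": 0,"wz": 0.245,"dx": 0.48,"dy": -0.64,"dz": 0,"grip": -1},{"wx": 0,"wy": 0,"wz": 0.245,"dx": 0.48,"dy": -0.64,"dz": 0,"grip": -1},{"wx": 0,"wy": 0,"wz": 0.245,"dx": 0.48,"dy": -0.64,"dz": 0,"grip": -1},{"wx": 0,"wy": 0,"wz": 0.245,"dx": 0.48,"dy": -0.64,"dz": 0,"grip": -1}]}}

```text
clock: 0.82
tcp_pos: [356.7, 344.5, 253.2]
tcp_rot: [-180.0, 0.0, -173.2]
ft_force: [0.1, -0.2, 0.0]
gripper_width: -0.001
grasp_force: 0.0
```

>>> {"method": "drive_tool", "body": {"increments": [{"wx": 0,"wy": 0,"wz": 0,"dx": 0.65,"dy": -0.86,"dz": 0,"grip": -1},{"wx": 0,"wy": 0,"wz": 0,"dx": 0.65,"dy": -0.86,"dz": 0,"grip": -1},{"wx": 0,"wy": 0,"wz": 0,"dx": 0.65,"dy": -0.86,"dz": 0,"grip": -1},{"wx": 0,"wy": 0,"wz": 0,"dx": 0.65,"dy": -0.86,"dz": 0,"grip": -1},{"wx": 0,"wy": 0,"wz": 0,"dx": 0.65,"dy": -0.86,"dz": 0,"grip": -1},{"wx": 0,"wy": 0,"wz": 0,"dx": 0.65,"dy": -0.86,"dz": 0,"grip": -1},{"wx": 0,"wy": 0,"wz": 0,"dx": 0.65,"dy": -0.86,"dz": 0,"grip": -1},{"wx": 0,"wy": 0,"wz": 0,"dx": 0.65,"dy": -0.86,"dz": 0,"grip": -1}]}}

```text
clock: 1.48
tcp_pos: [557.4, 79.3, 253.2]
tcp_rot: [180.0, -0.0, -173.1]
ft_force: [0.7, 1.3, 0.5]
gripper_width: -0.002
grasp_force: 0.0
```

>>> {"method": "drive_tool", "body": {"increments": [{"wx": 0,"wy": 0,"wz": 0,"dx": 0.05,"dy": -0.07,"dz": -0.03,"grip": -1},{"wx": 0,"wy": 0,"wz": 0,"dx": 0.1,"dy": -0.14,"dz": -0.06,"grip": -1},{"wx": 0,"wy": 0,"wz": 0,"dx": 0.15,"dy": -0.21,"dz": -0.1,"grip": -1},{"wx": 0,"wy": 0,"wz": 0,"dx": 0.15,"dy": -0.21,"dz": -0.2,"grip": -1},{"wx": 0,"wy": 0,"wz": 0,"dx": 0.15,"dy": -0.21,"dz": -0.3,"grip": -1},{"wx": 0,"wy": 0,"wz": 0,"dx": 0.15,"dy": -0.21,"dz": -0.4,"grip": -1},{"wx": 0,"wy": 0,"wz": 0,"dx": 0.15,"dy": -0.21,"dz": -0.49,"grip": -1},{"wx": 0,"wy": 0,"wz": 0,"dx": 0.15,"dy": -0.21,"dz": -0.54,"grip": -1}]}}

```text
clock: 2.15
tcp_pos: [613.9, -2.9, 32.9]
tcp_rot: [180.0, -0.3, -173.1]
ft_force: [-0.7, -0.3, 0.6]
gripper_width: 0.001
grasp_force: 0.0
```

>>> {"method": "drive_tool", "body": {"increments": [{"wx": 0,"wy": 0,"wz": 0,"dx": 0,"dy": 0.02,"dz": 0,"grip": -1},{"wx": 0,"wy": 0,"wz": 0,"dx": 0,"dy": 0.045,"dz": 0,"grip": -1},{"wx": 0,"wy": 0,"wz": 0,"dx": 0.005,"dy": 0.07,"dz": 0,"grip": -1},{"wx": 0,"wy": 0,"wz": 0,"dx": 0.005,"dy": 0.095,"dz": 0,"grip": -1},{"wx": 0,"wy": 0,"wz": 0,"dx": 0.01,"dy": 0.12,"dz": 0,"grip": -1},{"wx": 0,"wy": 0,"wz": 0,"dx": 0.01,"dy": 0.145,"dz": 0,"grip": -1},{"wx": 0,"wy": 0,"wz": 0,"dx": 0.01,"dy": 0.17,"dz": 0,"grip": -1},{"wx": 0,"wy": 0,"wz": 0,"dx": 0.005,"dy": 0.19,"dz": 0,"grip": -1}]}}

```text
clock: 2.82
tcp_pos: [620.0, 74.7, 38.5]
tcp_rot: [-180.0, 0.2, -173.1]
ft_force: [3.4, -2.9, 2.7]
gripper_width: 0.001
grasp_force: 2.5
```

>>> {"method": "drive_tool", "body": {"increments": [{"wx": 0,"wy": 0,"wz": 0,"dx": 0,"dy": -0.05,"dz": 0,"grip": -1},{"wx": 0,"wy": 0,"wz": 0,"dx": 0,"dy": -0.05,"dz": 0.1,"grip": -1},{"wx": 0,"wy": 0,"wz": 0,"dx": 0,"dy": -0.05,"dz": 0.2,"grip": -1},{"wx": 0,"wy": 0,"wz": 0,"dx": -0.09,"dy": 0,"dz": 0.23,"grip": -1},{"wx": 0,"wy": 0,"wz": 0,"dx": -0.18,"dy": 0.03,"dz": 0.23,"grip": -1},{"wx": 0,"wy": 0,"wz": 0,"dx": -0.28,"dy": 0.06,"dz": 0.23,"grip": -1},{"wx": 0,"wy": 0,"wz": 0,"dx": -0.38,"dy": 0.09,"dz": 0.23,"grip": -1},{"wx": 0,"wy": 0,"wz": 0,"dx": -0.48,"dy": 0.09,"dz": 0.23,"grip": -1}]}}

```text
clock: 3.48
tcp_pos: [424.2, 110.9, 129.3]
tcp_rot: [179.9, -0.0, -173.1]
ft_force: [0.4, 0.0, -0.0]
gripper_width: -0.004
grasp_force: 0.0
```

```bash
python3 - <<'E'
from h import *
c=snap("top","pics/top1.png")
print(robot.get_obs()["tcp_pos"])
im=cv2.imread("pics/top1.png")[60:260,160:440]
cv2.imwrite("pics/crop1.png",cv2.resize(im,(784,560),interpolation=cv2.INTER_CUBIC))
E
```

```text
[414.28125816 108.9316436  127.50185276]
```

View pics/crop1.png

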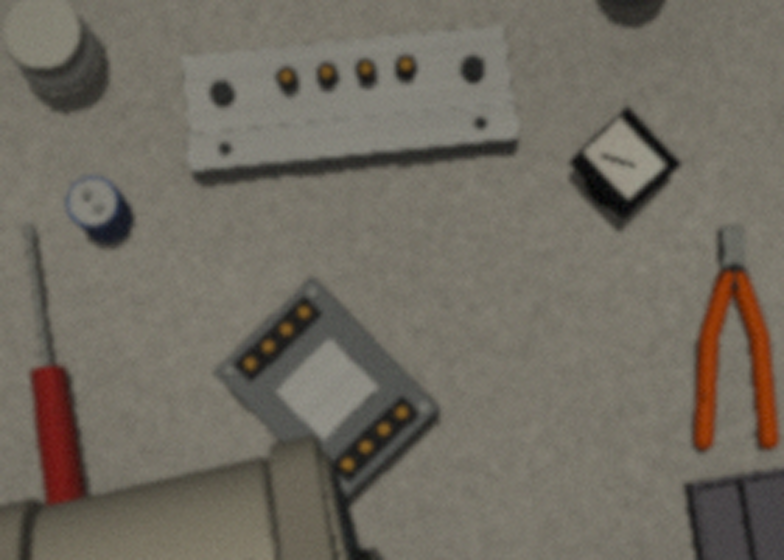

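The near end is partly hidden, but three top corners are visible at crop (314,279), (217,371) and (438,409). The block has turned counter-clockwise and the bystanders haven't moved.

```bash
python3 - <<'E'
from h import *
c=read_camera("top")
T=np.array([toworld(c,*full(p),45)[:2] for p in((314,279),(217,371),(438,409))])
C=(T[1]+T[2])/2; d=T[0]-T[2]; a=np.arctan2(d[1],d[0]); print(T.round(1),C,np.degrees(a))
# next push: COR = C+45u, peg at (-95,+62)
th=a; u=lambda t:np.array([np.cos(t),np.sin(t)]); v=lambda t:np.array([-np.sin(t),np.cos(t)])
P=C+45*u(a)
print("start",P-95*u(a)+78*v(a))
for k in range(0,50,10):
    t=a+np.radians(k); print(k,(P-95*u(t)+62*v(t)).round(1),(P-45*u(t)).round(1))
E
```

```text
[[618.6  94.4]
 [556.9 155.2]
 [536.1  11.7]] [546.45482985  83.47141872] 45.039794286049606
start [455.93143248 103.20754112]
0 [467.3  91.9] [546.5  83.5]
10 [473.  73.] [552.5  78.4]
20 [482.   55.3] [559.3  74.5]
30 [493.8  39.5] [566.6  71.8]
40 [508.3  26. ] [574.4  70.5]
```

```bash
python3 -c "
from h import *
print(robot.get_obs()['tcp_pos'])"
```

```text
[418.31850266 109.12458955 128.1209058 ]
```

>>> {"method": "drive_tool", "body": {"increments": [{"wx": 0,"wy": 0,"wz": 0,"dx": 0.085,"dy": 0,"dz": -0.05,"grip": -1},{"wx": 0,"wy": 0,"wz": 0,"dx": 0.085,"dy": 0,"dz": -0.13,"grip": -1},{"wx": 0,"wy": 0,"wz": 0,"dx": 0.085,"dy": 0,"dz": -0.2,"grip": -1},{"wx": 0,"wy": 0,"wz": 0,"dx": 0.085,"dy": 0,"dz": -0.23,"grip": -1},{"wx": 0,"wy": 0,"wz": 0,"dx": 0.1,"dy": -0.02,"dz": -0.23,"grip": -1},{"wx": 0,"wy": 0,"wz": 0,"dx": 0.122,"dy": -0.042,"dz": -0.23,"grip": -1},{"wx": 0,"wy": 0,"wz": 0,"dx": 0.13,"dy": -0.065,"dz": -0.23,"grip": -1},{"wx": 0,"wy": 0,"wz": 0,"dx": 0.138,"dy": -0.09,"dz": -0.23,"grip": -1}]}}

```text
clock: 4.25
tcp_pos: [483.4, 72.5, 38.4]
tcp_rot: [180.0, 0.1, -173.1]
ft_force: [-0.7, 1.2, -0.1]
gripper_width: -0.004
grasp_force: 0.8
```

>>> {"method": "drive_tool", "body": {"increments": [{"wx": 0,"wy": 0,"wz": 0,"dx": 0.01,"dy": -0.023,"dz": 0,"grip": -1},{"wx": 0,"wy": 0,"wz": 0,"dx": 0.022,"dy": -0.045,"dz": 0,"grip": -1},{"wx": 0,"wy": 0,"wz": 0,"dx": 0.037,"dy": -0.065,"dz": 0,"grip": -1},{"wx": 0,"wy": 0,"wz": 0,"dx": 0.052,"dy": -0.084,"dz": 0,"grip": -1},{"wx": 0,"wy": 0,"wz": 0,"dx": 0.07,"dy": -0.1,"dz": 0,"grip": -1},{"wx": 0,"wy": 0,"wz": 0,"dx": 0.087,"dy": -0.117,"dz": 0,"grip": -1}]}}

```text
clock: 4.75
tcp_pos: [517.2, 25.7, 37.4]
tcp_rot: [-180.0, -0.0, -173.1]
ft_force: [-2.2, 2.1, -0.8]
gripper_width: 0.001
grasp_force: 0.9
```

>>> {"method": "drive_tool", "body": {"increments": [{"wx": 0,"wy": 0,"wz": 0,"dx": -0.08,"dy": 0,"dz": 0,"grip": -1},{"wx": 0,"wy": 0,"wz": 0,"dx": -0.15,"dy": 0,"dz": 0.05,"grip": -1},{"wx": 0,"wy": 0,"wz": 0,"dx": -0.22,"dy": -0.05,"dz": 0.1,"grip": -1},{"wx": 0,"wy": 0,"wz": 0,"dx": -0.29,"dy": -0.1,"dz": 0.15,"grip": -1},{"wx": 0,"wy": 0,"wz": 0,"dx": -0.36,"dy": -0.15,"dz": 0.15,"grip": -1},{"wx": 0,"wy": 0,"wz": 0,"dx": -0.43,"dy": -0.2,"dz": 0.15,"grip": -1},{"wx": 0,"wy": 0,"wz": 0,"dx": -0.43,"dy": -0.2,"dz": 0.15,"grip": -1}]}}

```text
clock: 5.33
tcp_pos: [340.0, -55.3, 97.2]
tcp_rot: [180.0, -0.2, -173.2]
ft_force: [-0.2, -0.2, -0.6]
gripper_width: 0.004
grasp_force: 0.0
```

```bash
python3 - <<'E'
from h import *
c=snap("top","pics/top2.png")
print(robot.get_obs()["tcp_pos"])
im=cv2.imread("pics/top2.png")[60:260,160:440]
cv2.imwrite("pics/crop2.png",cv2.resize(im,(784,560),interpolation=cv2.INTER_CUBIC))
E
```

```text
[343.01610649 -54.85443077  97.55495577]
```

View pics/crop2.png

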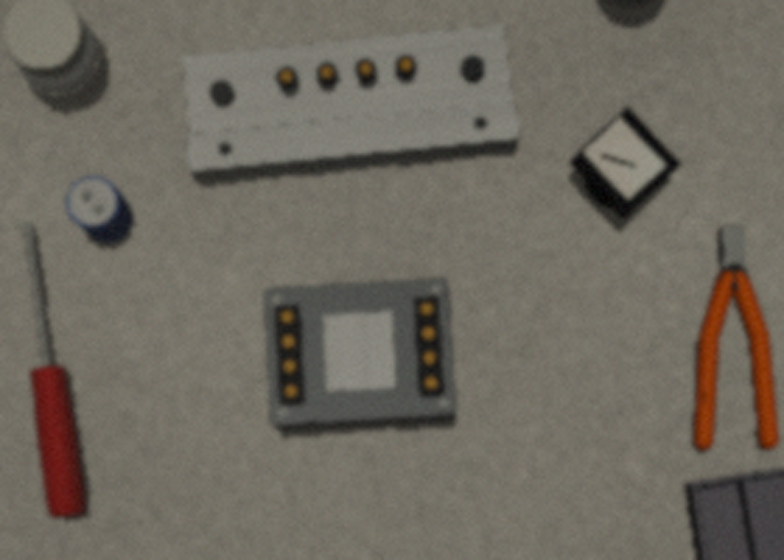

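The block now stands square-on, with top corners at crop (265,290), (446,280), (455,415) and (273,424). It is about 2° off the fence.

```bash
python3 - <<'E'
from h import *
c=read_camera("top")
T=np.array([toworld(c,*full(p),45)[:2] for p in((265,290),(446,280),(455,415),(273,424))])
C=T.mean(0); d=T[0]-T[1]+T[3]-T[2]; print(C,np.degrees(np.arctan2(d[1],d[0])))
f=np.radians(6.87); e=np.array([np.cos(f),np.sin(f)]); n=np.array([-e[1],e[0]]); r=C-[703.3,70.9]; print("fence frame",r@e,r@n)
g=np.array([703.3,70.9])
y=r@n
for s in(-90,-65,-55,-45): print(s, g+s*e+y*n)
print(robot.get_obs()["tcp_pos"])
E
```

```text
[571.69325253  63.30964087] 94.59571488438219
fence frame -131.56976151956474 8.206545217618658
-90 [612.96454771  68.28209169]
-65 [637.78505044  71.27251709]
-55 [647.71325154  72.46868725]
-45 [657.64145263  73.66485741]
[345.1250558  -54.48933444  97.75447703]
```

>>> {"method": "drive_tool", "body": {"increments": [{"wx": 0,"wy": 0,"wz": 0,"dx": 0.08,"dy": 0.06,"dz": 0,"grip": 1},{"wx": 0,"wy": 0,"wz": 0,"dx": 0.16,"dy": 0.12,"dz": 0,"grip": 1},{"wx": 0,"wy": 0,"wz": 0,"dx": 0.24,"dy": 0.18,"dz": 0,"grip": 1},{"wx": 0,"wy": 0,"wz": 0,"dx": 0.31,"dy": 0.23,"dz": 0,"grip": 1},{"wx": 0,"wy": 0,"wz": 0,"dx": 0.34,"dy": 0.27,"dz": -0.06,"grip": 1},{"wx": 0,"wy": 0,"wz": 0,"dx": 0.34,"dy": 0.27,"dz": -0.12,"grip": 1},{"wx": 0,"wy": 0,"wz": 0,"dx": 0.34,"dy": 0.27,"dz": -0.165,"grip": 1},{"wx": 0,"wy": 0,"wz": 0,"dx": 0.34,"dy": 0.27,"dz": -0.165,"grip": 1}]}}

```text
clock: 6.1
tcp_pos: [480.4, 55.5, 28.2]
tcp_rot: [-180.0, -0.2, -173.0]
ft_force: [-1.4, -1.0, -0.1]
gripper_width: 0.999
grasp_force: 0.0
```

>>> {"method": "drive_tool", "body": {"increments": [{"wx": 0,"wy": 0,"wz": 0,"dx": 0.03,"dy": 0.003,"dz": 0,"grip": 1},{"wx": 0,"wy": 0,"wz": 0,"dx": 0.06,"dy": 0.007,"dz": 0,"grip": 1},{"wx": 0,"wy": 0,"wz": 0,"dx": 0.09,"dy": 0.01,"dz": 0,"grip": 1},{"wx": 0,"wy": 0,"wz": 0,"dx": 0.12,"dy": 0.014,"dz": 0,"grip": 1},{"wx": 0,"wy": 0,"wz": 0,"dx": 0.15,"dy": 0.018,"dz": 0,"grip": 1},{"wx": 0,"wy": 0,"wz": 0,"dx": 0.18,"dy": 0.021,"dz": 0,"grip": 1},{"wx": 0,"wy": 0,"wz": 0,"dx": 0.21,"dy": 0.025,"dz": 0,"grip": 1},{"wx": 0,"wy": 0,"wz": 0,"dx": 0.24,"dy": 0.029,"dz": 0,"grip": 1}]}}

```text
clock: 6.77
tcp_pos: [576.7, 66.4, 31.9]
tcp_rot: [-180.0, -0.1, -173.1]
ft_force: [-4.8, -0.7, 2.1]
gripper_width: 0.998
grasp_force: 2.5
```

>>> {"method": "drive_tool", "body": {"increments": [{"wx": 0,"wy": 0,"wz": 0,"dx": 0.008,"dy": 0.001,"dz": 0,"grip": 1},{"wx": 0,"wy": 0,"wz": 0,"dx": 0.016,"dy": 0.002,"dz": 0,"grip": 1},{"wx": 0,"wy": 0,"wz": 0,"dx": 0.024,"dy": 0.003,"dz": 0,"grip": 1},{"wx": 0,"wy": 0,"wz": 0,"dx": 0.03,"dy": 0.004,"dz": 0,"grip": 1},{"wx": 0,"wy": 0,"wz": 0,"dx": 0.03,"dy": 0.004,"dz": 0,"grip": 1}]}}

```text
clock: 7.18
tcp_pos: [588.2, 67.8, 31.6]
tcp_rot: [180.0, -0.1, -173.1]
ft_force: [-3.6, -0.7, 2.5]
gripper_width: 1.003
grasp_force: 1.8
```

```bash
python3 - <<'E'
from h import *
c=snap("top","pics/top3.png")
o=robot.get_obs();print(o["tcp_pos"],o["ft_force"])
im=cv2.imread("pics/top3.png")[60:260,160:440]
cv2.imwrite("pics/crop3.png",cv2.resize(im,(784,560),interpolation=cv2.INTER_CUBIC))
E
```

```text
[588.29621051  67.79793116  31.59690765] [-3.97027751 -0.36458873  1.42991827]
```

View pics/crop3.png

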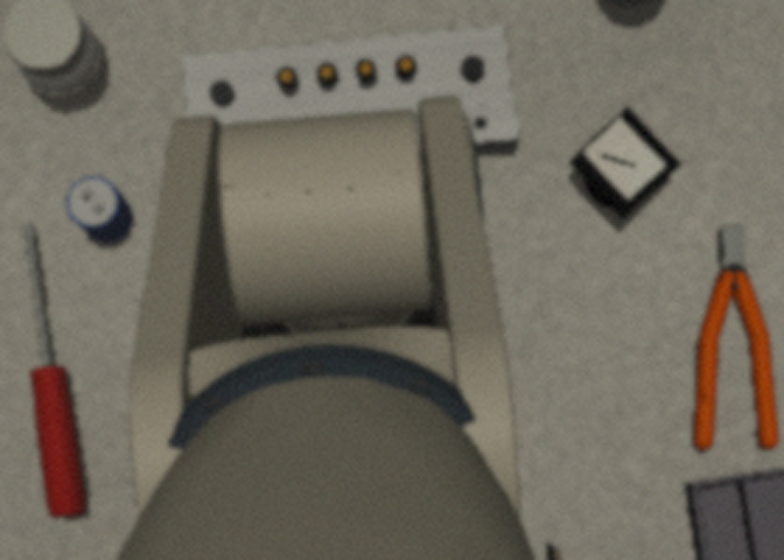

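The arm hides the block here, so I'll creep on and use the force to feel for the fence.

>>> {"method": "drive_tool", "body": {"increments": [{"wx": 0,"wy": 0,"wz": 0,"dx": 0.005,"dy": 0.0005,"dz": 0,"grip": 1},{"wx": 0,"wy": 0,"wz": 0,"dx": 0.01,"dy": 0.001,"dz": 0,"grip": 1},{"wx": 0,"wy": 0,"wz": 0,"dx": 0.015,"dy": 0.002,"dz": 0,"grip": 1},{"wx": 0,"wy": 0,"wz": 0,"dx": 0.02,"dy": 0.002,"dz": 0,"grip": 1},{"wx": 0,"wy": 0,"wz": 0,"dx": 0.02,"dy": 0.002,"dz": 0,"grip": 1}]}}

```text
clock: 7.65
tcp_pos: [596.2, 68.6, 31.5]
tcp_rot: [180.0, -0.0, -173.1]
ft_force: [-4.1, -0.1, 2.8]
gripper_width: 0.999
grasp_force: 2.2
```

>>> {"method": "drive_tool", "body": {"increments": [{"wx": 0,"wy": 0,"wz": 0,"dx": 0.004,"dy": 0.0005,"dz": 0,"grip": 1},{"wx": 0,"wy": 0,"wz": 0,"dx": 0.008,"dy": 0.001,"dz": 0,"grip": 1},{"wx": 0,"wy": 0,"wz": 0,"dx": 0.01,"dy": 0.001,"dz": 0,"grip": 1}]}}

```text
clock: 7.9
tcp_pos: [599.9, 68.9, 31.4]
tcp_rot: [180.0, -0.1, -173.1]
ft_force: [-6.8, -0.8, 3.7]
gripper_width: 1.002
grasp_force: 3.1
```

>>> {"method": "drive_tool", "body": {"increments": [{"wx": 0,"wy": 0,"wz": 0,"dx": 0.003,"dy": 0,"dz": 0,"grip": 1},{"wx": 0,"wy": 0,"wz": 0,"dx": 0.005,"dy": 0,"dz": 0,"grip": 1},{"wx": 0,"wy": 0,"wz": 0,"dx": 0.005,"dy": 0,"dz": 0,"grip": 1}]}}

```text
clock: 8.15
tcp_pos: [601.9, 68.9, 31.4]
tcp_rot: [180.0, -0.1, -173.1]
ft_force: [-5.3, 0.6, 2.5]
gripper_width: 0.996
grasp_force: 2.6
```

>>> {"method": "drive_tool", "body": {"increments": [{"wx": 0,"wy": 0,"wz": 0,"dx": 0.003,"dy": 0,"dz": 0,"grip": 1},{"wx": 0,"wy": 0,"wz": 0,"dx": 0.005,"dy": 0,"dz": 0,"grip": 1},{"wx": 0,"wy": 0,"wz": 0,"dx": 0.005,"dy": 0,"dz": 0,"grip": 1}]}}

```text
clock: 8.4
tcp_pos: [603.2, 68.9, 31.3]
tcp_rot: [180.0, -0.1, -173.1]
ft_force: [-6.9, -0.1, 5.5]
gripper_width: 1.001
grasp_force: 3.9
```

>>> {"method": "drive_tool", "body": {"increments": [{"wx": 0,"wy": 0,"wz": 0,"dx": 0.003,"dy": 0,"dz": 0,"grip": 1},{"wx": 0,"wy": 0,"wz": 0,"dx": 0.005,"dy": 0,"dz": 0,"grip": 1},{"wx": 0,"wy": 0,"wz": 0,"dx": 0.005,"dy": 0,"dz": 0,"grip": 1}]}}

```text
clock: 8.65
tcp_pos: [603.3, 68.8, 31.1]
tcp_rot: [180.0, -0.4, -173.1]
ft_force: [-13.0, -1.0, 9.7]
gripper_width: 0.999
grasp_force: 7.0
```

>>> {"method": "drive_tool", "body": {"increments": [{"wx": 0,"wy": 0,"wz": 0,"dx": 0.003,"dy": 0,"dz": 0,"grip": 1},{"wx": 0,"wy": 0,"wz": 0,"dx": 0.005,"dy": 0,"dz": 0,"grip": 1},{"wx": 0,"wy": 0,"wz": 0,"dx": 0.005,"dy": 0,"dz": 0,"grip": 1}]}}

```text
clock: 8.9
tcp_pos: [603.4, 68.7, 30.9]
tcp_rot: [180.0, -0.6, -173.1]
ft_force: [-19.9, -0.2, 15.0]
gripper_width: 1.003
grasp_force: 10.3
```

The force is rising while the tool stays at x = 603.4, so the block is home. I'll back straight off.

>>> {"method": "drive_tool", "body": {"increments": [{"wx": 0,"wy": 0,"wz": 0,"dx": -0.01,"dy": -0.001,"dz": 0,"grip": 1},{"wx": 0,"wy": 0,"wz": 0,"dx": -0.03,"dy": -0.004,"dz": 0,"grip": 1},{"wx": 0,"wy": 0,"wz": 0,"dx": -0.09,"dy": -0.01,"dz": 0,"grip": 1},{"wx": 0,"wy": 0,"wz": 0,"dx": -0.17,"dy": -0.02,"dz": 0.05,"grip": 1},{"wx": 0,"wy": 0,"wz": 0,"dx": -0.25,"dy": -0.05,"dz": 0.1,"grip": 1},{"wx": 0,"wy": 0,"wz": 0,"dx": -0.33,"dy": -0.1,"dz": 0.15,"grip": 1},{"wx": 0,"wy": 0,"wz": 0,"dx": -0.41,"dy": -0.15,"dz": 0.2,"grip": 1},{"wx": 0,"wy": 0,"wz": 0,"dx": -0.49,"dy": -0.2,"dz": 0.2,"grip": 1}]}}

```text
clock: 9.57
tcp_pos: [413.9, -11.5, 114.1]
tcp_rot: [-179.9, 0.4, -173.1]
ft_force: [1.3, -0.9, 0.5]
gripper_width: 1.002
grasp_force: 0.0
```

>>> {"method": "drive_tool", "body": {"increments": [{"wx": 0,"wy": 0,"wz": 0,"dx": -0.07,"dy": -0.06,"dz": 0.02,"grip": 1},{"wx": 0,"wy": 0,"wz": 0,"dx": -0.12,"dy": -0.1,"dz": 0.04,"grip": 1},{"wx": 0,"wy": 0,"wz": 0,"dx": -0.12,"dy": -0.1,"dz": 0.04,"grip": 1},{"wx": 0,"wy": 0,"wz": 0,"dx": -0.12,"dy": -0.1,"dz": 0.04,"grip": 1}]}}

```text
clock: 9.9
tcp_pos: [364.9, -51.8, 128.1]
tcp_rot: [-179.9, 0.2, -173.3]
ft_force: [0.7, 0.2, -0.2]
gripper_width: 1.002
grasp_force: 0.0
```

```bash
python3 - <<'E'
from h import *
c=snap("top","pics/top4.png")
o=robot.get_obs();print(o["tcp_pos"],o["ft_force"])
im=cv2.imread("pics/top4.png")[60:260,160:440]
cv2.imwrite("pics/crop4.png",cv2.resize(im,(784,560),interpolation=cv2.INTER_CUBIC))
E
```

```text
[365.76174769 -51.42416933 127.92762001] [ 0.80265066 -0.58095963 -0.22129643]
```

View pics/crop4.png

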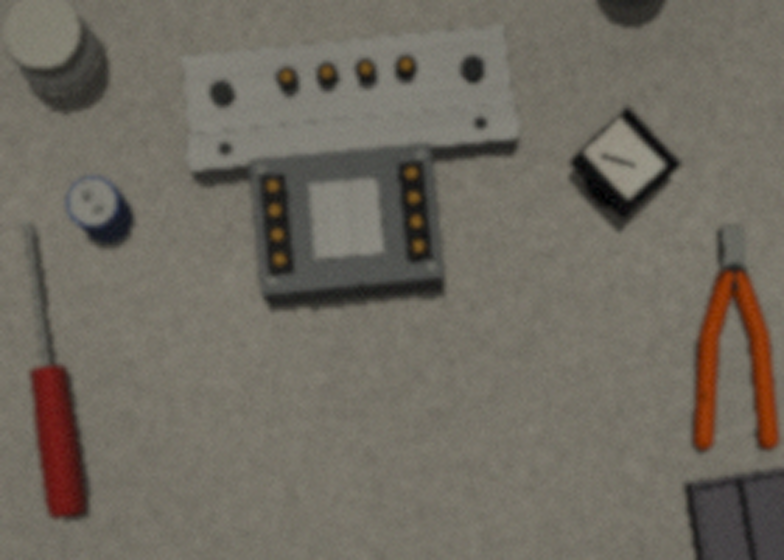

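The block lies flush against the fence, with top corners at crop (250,161), (433,147), (441,280) and (267,295). It sits well inside both fence ends, the bystanders haven't moved, and the hand is clear. I'll check the numbers and hand in if they hold.

```bash
python3 - <<'E'
from h import *
c=read_camera("top")
T=np.array([toworld(c,*full(p),45)[:2] for p in((250,161),(433,147),(441,280),(267,295))])
C=T.mean(0); d=T[0]-T[1]+T[3]-T[2]; a=np.degrees(np.arctan2(d[1],d[0]))
f=np.radians(6.87); e=np.array([np.cos(f),np.sin(f)]); n=np.array([-e[1],e[0]]); r=C-[703.3,70.9]; print(a-96.87,r@e,r@n)
if abs(a-96.87)<2.5 and -51<r@e<-40 and abs(r@n)<40: print(job.finish_job())
E
```

```text
-0.5084135517254964 -45.11759699408446 8.097840676970693
the job is handed in; nothing more can be done
None
```

The transformer lies with a long side flat against the aluminium fence (measured about 0.5° off parallel, centre 45 mm from the face and 8 mm off the middle); the hand is clear and the job was handed in at about 10 s, with no verdict shown.

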